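# Load a chip cartridge into a test nest, lock it and hold it on the contacts

## Task

First set the white chip cartridge, window up, into the pocket of the aluminium test nest; then stand the orange spacer upright on the deck, centred, in whichever gap between cartridge and blue fence is wide enough for it, and let go of it (never force it into the narrow gap by the thick fence). Last, push the cartridge down on its sprung contact plate until its top is flush with the fence tops, and finish while still holding it pressed flush. Leave the vials, beaker and tape roll where they stand.

Things in the scene. Friction and masses are not known exactly. Their poses are not given: they have to be found in the camera images.
- nest: Fixed test nest, 154 (x) x 94 (y) mm; aluminium deck, top 26 mm above the bench; in its middle a pocket 64 (x) x 48 (y) mm, mouth chamfered 3 mm, holding a green sprung contact plate 8 mm below the deck when up; hard ledges at the pocket's ends 12 mm below the deck. Origin: centre of the underside, at bench level, under the pocket's centre; z up; fences stand on the deck at -x and +x.
- contact_plate (a joint): The sprung contact plate in the nest's pocket: 0 when up, grows as it is pushed down, 0.004 m when the cartridge sits on the hard ledges. The spring resists with 3 N at 0 and 7.8 N at 4 mm. It carries the cartridge's weight without sinking.
- fence_thin: Thin blue fence fixed on the deck, 10 (x) x 70 (y) x 18 mm tall; top 44 mm above the bench. Origin: centre of its underside, 55 mm from the nest's centre along the nest's x axis, on the +x or the -x side; axes parallel to the nest's. The gap between it and a centred cartridge is the wide one: 20 mm, its middle 40 mm from the nest's centre.
- fence_thick: Thick blue fence, 34 mm (x) x 70 mm (y) x 18 mm tall, otherwise like the thin one and on the opposite side of the pocket, also 55 mm from the nest's centre. The gap between it and the cartridge is only 8 mm.
- cartridge: White chip cartridge, loose block 60 (x) x 44 (y) x 30 mm (z), 0.08 to 0.17 kg, window and four ports on top; same either way round. Origin: centre of its underside; starts flat on the bench, window up. In the pocket unpressed its underside is 18 mm and its top 48 mm above the bench; pressed flush, 14 mm and 44 mm.
- spacer: Orange spacer, a loose upright block 14 mm thick (x) x 40 mm long (y) x 48 mm tall (z), about 0.06 kg. Origin: centre of its underside; it starts standing upright on the bench. In the gap it stands on the deck with its y axis along the nest's y axis, 30 mm of it above the fences.
- vial_1: Bystander: glass vial, white cap, 41 mm across, 75 mm tall; origin at the centre of its underside.
- vial_2: Bystander: glass vial, white cap, 41 mm across, 75 mm tall; origin at the centre of its underside.
- beaker_1: Bystander: glass beaker, 71 mm across, 86 mm tall; origin at the centre of its underside.
- tape_roll: Bystander: yellow tape roll lying flat, 49 mm across, 12 mm tall; origin at the centre of its underside.
Mind the look-alikes: they are no part of the job. Leave any red look-alike of the cartridge alone.

How it is judged:
By the outcome, as a careful person would: the job done as asked, in the order asked, and still so for the second after the job is handed in, while the arm keeps its last pose, push and grip.
It also fails if it takes over 64 s, if anything falls off the work surface, if the arm or the gripper's body presses on something with over 40 N, if the wrist force passes 120 N, or if a joint passes its speed limit or range.

## Robot

A 6-joint arm with a two-finger parallel gripper is mounted at the origin on a cart in front of the work surface, level with it; the furniture and walls round the work are solid. World frame = base frame: x ahead of the robot, y to its left, z up, the work surface at z = 0. Lengths are in mm, angles in rad, forces in N, time in s.
With the tool pointing down it reaches from about 375 to 750 mm from the base axis. Payload 9 kg.
Tool frame: the origin (TCP) lies midway between the tips of the shut fingers; the grasp point (between the pads) lies 19 mm behind it; z points along the fingers, x is the direction in which the jaws open and shut, and the axes are right-handed (so a half turn about z gives the same grasp; the last joint's range is limited). The gripper opens to 85 mm and grips with 20 to 120 N. Pads are 22 mm wide; open, the fingers measure 114 mm over their backs; the gripper's body (76 mm by 85 mm) begins 54 mm behind the grasp point. The pads swing forward as they close: fully open they stand 13 mm farther back than shut.
Start: joints at [-1.565, 0.104, 0.097, 1.564, 0, 1.353], TCP at [133.169, -585.066, 231.331] pointing down, gripper open.
Joint ranges: [-2.99, 2.99], [-0.84, 1.86], [-1.1, 1.16], [-1.84, 2.11], [-1.51, 1.56], [-3.14, 3.14]. Speed limits (rad/s): [2.22, 2.22, 2.57, 3.14, 3.14, 3.14].

## Interface

Orientations are given as a unit quaternion [x, y, z, w].
In Python, from workcell import ctrl gives the robot as it stands. The module is installed in compiled form; this text tells all that it offers.
- The arm moves only by the tool apply_moves, never from a script. Its argument "steps" is a list of rows, each a list of 5 numbers: the shift along the world's x, y, z in cm, then the turn about the world's z in rad, then the opening, from 0 (shut) to 1 (fully open). A call has 1 to 20 rows; each row shifts and turns the commanded pose from where the row before left it; what a row does not reach is not made up. A row lasts 1/8 s, in which the tool goes at most 62.5 mm and 10.7 degrees, less where a joint would pass 70% of its speed; a pose out of reach is approached as far as the arm can. A call with a gripper value outside its range is refused whole. The fingers move at their own pace and stop on an object; "force" is the grip in N (left out, the last holds). Time passes only in rows, so rows that do not move let the fingers close. It gives the time, the measured TCP pose, the force and the opening at its end, in the units of the state.
- ctrl.get_obs(): the state, without advancing time (a new reading comes with each control period).
- ctrl.grab_frame(name): name is "side" or "top" or "wrist"; returns the picture (480x640x3 uint8, blue, green, red); there is no depth.
- ctrl.camera_info(name): a dict with "vfov" (degrees; the focal length in pixels is half the picture's height over the tangent of half this angle, whatever the lens; pixels are square), "cx", "cy" (the principal point, pixels), "D" ([k1, k2, p1, p2, k3] as OpenCV has them; the pictures are not rectified), "extrinsics" (4x4, takes a point from world to camera coordinates). Camera axes: x right, y up, looking along -z (the intrinsics and any distortion apply to the point x, -y, -z); pixel columns grow to the right and rows downward; lengths in mm; the calibration is good to about 2 mm. A picture is of the moment at which its call begins: read the wrist's pose just before it. camera_info takes no time and is no camera call; for the wrist camera it gives the pose at the moment of the call.
- ctrl.close_job(): hands the job in, once; it reports no verdict.
The state is a dict: "t": time; "joint_positions": joint angles; "qd": joint speeds; "joint_efforts": joint torques, N m; "eef_pos": TCP position; "orientation": TCP orientation; "ft_force": force on the tool from outside, world axes, zero at the start; "moment": the same for the moment, N m; "gripper_width": opening from 0.0 (shut) to 1.0 (fully open).
Only numpy, scipy, OpenCV 4.12 (cv2) and the standard library are available. Lean on these libraries where they do the work, as an engineer would, in place of code of your own. Each camera call takes 0.05 s, during which the arm holds its last target. There are 200 camera calls.

## Working session

There is one attempt and no reset: what is moved stays moved. The work goes in short steps, Python scripts to look and compute and a tool call to move; the robot and the scene stay as the last step left them, time stands still between calls to the robot, and variables do not carry over. Pictures are saved under pics/ and viewed, about 8 in all and at most 12, crops included, and the job is handed in when it is done.

Besides the shell and the picture viewer there is one more tool, called after "Emit:" by a JSON object that holds its "op" and its "data". apply_moves: Moves the arm, as the interface text tells. Its arguments: {"type":"object","properties":{"steps":{"type":"array","items":{"type":"array","items":{"type":"number"}}},"force":{"type":"number"}},"required":["steps"]}

```bash
mkdir -p pics
cat > h.py <<'E'
import numpy as np, cv2
from workcell import ctrl
def K(i):
    f=240/np.tan(np.radians(i["vfov"])/2)
    return np.array([[f,0,i["cx"]],[0,f,i["cy"]],[0,0,1.]]),np.array(i["D"],float)
def ray(i,uv):
    k,d=K(i); p=cv2.undistortPoints(np.array(uv,float).reshape(-1,1,2),k,d).reshape(-1,2)
    E=np.array(i["extrinsics"]); R=E[:3,:3]; c=-R.T@E[:3,3]
    v=np.c_[p[:,0],-p[:,1],-np.ones(len(p))]@R
    return c,v
def onz(i,uv,z):
    c,v=ray(i,uv); return (c+v*((z-c[2])/v[:,2])[:,None])[:,:2]
def proj(i,P):
    k,d=K(i);E=np.array(i["extrinsics"]);q=np.atleast_2d(P)@E[:3,:3].T+E[:3,3]
    q=q*[1,-1,-1]
    return cv2.projectPoints(q,np.zeros(3),np.zeros(3),k,d)[0].reshape(-1,2)
E
python3 - <<'E'
from h import *
for n in("top","side","wrist"):
    i=ctrl.camera_info(n);f=ctrl.grab_frame(n);cv2.imwrite(f"pics/{n}0.png",f)
    E=np.array(i["extrinsics"]);print(n,i["vfov"],i["cx"],i["cy"],np.round(i["D"],3),np.round(-E[:3,:3].T@E[:3,3]),np.round(E[:3,:3],2).tolist())
print(ctrl.get_obs())
E
```

```text
top 50.34367744455601 313.05420042285607 230.15437325657047 [0.043 0.    0.    0.    0.   ] [404. -62. 934.] [[0.02, -1.0, -0.03], [0.98, 0.01, 0.18], [-0.18, -0.03, 0.98]]
side 44.80581140985603 311.04558907792085 241.00102302115647 [-0.095  0.     0.     0.     0.   ] [ 584. -975.  636.] [[1.0, 0.03, -0.0], [-0.01, 0.54, 0.84], [0.02, -0.84, 0.54]]
wrist 71.91786673531081 318.11845403037535 238.51776034393973 [-0.009  0.     0.     0.     0.   ] [ 203. -568.  373.] [[0.22, -0.98, -0.0], [0.93, 0.21, -0.28], [0.28, 0.06, 0.96]]
{'t': 0.15, 'joint_positions': array([-1.56470652e+00,  1.04552830e-01,  9.66765026e-02,  1.56388623e+00,
       -1.49518011e-06,  1.35313395e+00]), 'qd': array([-5.28166678e-04, -3.00306308e-04,  3.41628248e-03,  1.61758344e-05,
        6.75825522e-04, -6.95174278e-04]), 'joint_efforts': array([ 3.10534691e-03, -5.57354772e+01,  5.04009533e+01,  1.24974997e-02,
       -2.79964352e-04,  2.17314243e-05]), 'eef_pos': array([ 133.16327845, -584.79402295,  230.72213279]), 'orientation': array([ 7.81629563e-01, -6.23742730e-01, -3.04213630e-04, -3.75303363e-04]), 'ft_force': array([-0.49354141,  0.01516665, -0.05619312]), 'moment': array([ 0.00867871,  0.01022257, -0.00767256]), 'gripper_width': 1.0011180425372057}
```

View pics/top0.png

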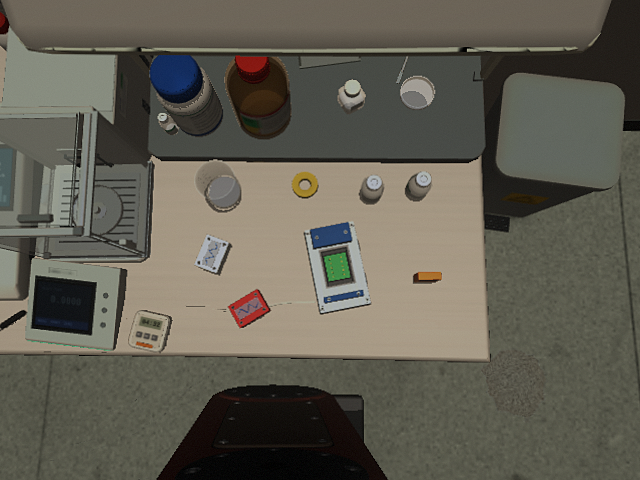

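View pics/side0.png

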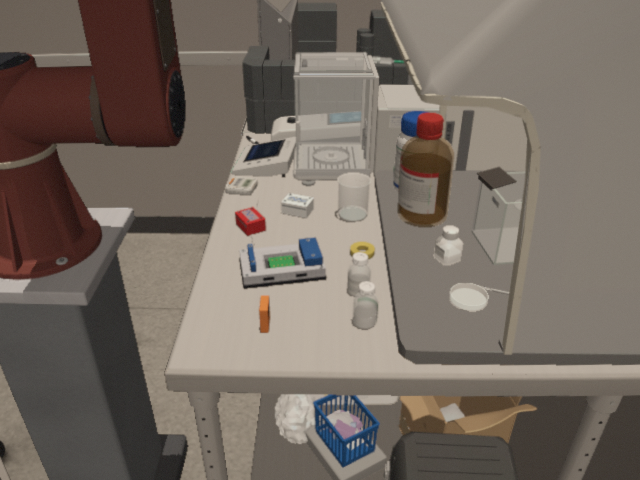

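The top view shows the white cartridge at about (213,253), the nest with its green plate at (337,267), and the thick fence on the far side at (330,236). The thin fence is near (345,298), the spacer at (429,276) and the red look-alike at (250,308). The side view agrees.

Run:
```python
from h import *
i=ctrl.camera_info("top");f=cv2.imread("pics/top0.png");h=cv2.cvtColor(f,cv2.COLOR_BGR2HSV)
def cnt(m,roi):
    x0,y0,x1,y1=roi;M=np.zeros_like(m);M[y0:y1,x0:x1]=m[y0:y1,x0:x1]
    M=cv2.morphologyEx(M,cv2.MORPH_CLOSE,np.ones((3,3)));c=cv2.findContours(M,0,2)[0];return max(c,key=cv2.contourArea).reshape(-1,2)
def rep(n,m,roi,z):
    c=cnt(m,roi);p=onz(i,c,z);r=cv2.minAreaRect(p.astype(np.float32));b=cv2.boxPoints(r)
    print(n,np.round(r[0],1),np.round(r[1],1),round(r[2],1),np.round(b).tolist())
blue=cv2.inRange(h,(100,90,40),(125,255,255))
rep("thick",blue,(295,215,370,258),44)
rep("thin",blue,(310,285,375,310),44)
rep("green",cv2.inRange(h,(45,90,60),(80,255,255)),(310,240,365,295),18)
rep("orange",cv2.inRange(h,(5,120,60),(22,255,255)),(405,262,450,290),48)
rep("orangetop",cv2.inRange(h,(5,120,200),(22,255,255)),(405,262,450,290),48)
rep("white",cv2.inRange(h,(0,0,120),(180,40,255)),(190,228,235,280),30)
rep("nest",cv2.inRange(h,(0,0,120),(180,40,255)),(295,210,380,320),26)
o=np.hstack([cv2.resize(f[225:285,185:245],None,fx=6,fy=6,interpolation=2),cv2.resize(f[245:305,400:460],None,fx=6,fy=6,interpolation=2)])
cv2.imwrite("pics/c1.png",o)
```

```text
thick [555.8 -64.3] [33.  68.7] 12.2 [[532.0, -34.0], [547.0, -101.0], [579.0, -94.0], [565.0, -27.0]]
thin [448.5 -87.2] [ 9.1 68.1] 12.2 [[437.0, -55.0], [451.0, -121.0], [460.0, -120.0], [446.0, -53.0]]
green [502.8 -75.7] [46.6 40.9] 12.2 [[476.0, -61.0], [484.0, -101.0], [530.0, -91.0], [521.0, -51.0]]
orange [ 485.7 -231.9] [15.4 45.6] 6.0 [[476.0, -210.0], [480.0, -255.0], [496.0, -254.0], [491.0, -208.0]]Traceback (most recent call last):
  File "<stdin>", line 14, in <module>
  File "<stdin>", line 7, in rep
  File "<stdin>", line 5, in cnt
ValueError: max() iterable argument is empty
```

Run:
```python
from h import *
i=ctrl.camera_info("top");f=cv2.imread("pics/top0.png");h=cv2.cvtColor(f,cv2.COLOR_BGR2HSV)
for s,v in((40,120),(30,150),(25,170),(45,190)):
    m=cv2.inRange(h,(0,0,v),(180,s,255));M=np.zeros_like(m);M[228:280,190:238]=m[228:280,190:238]
    c=max(cv2.findContours(M,0,2)[0],key=cv2.contourArea);
    r=cv2.minAreaRect(onz(i,c.reshape(-1,2),30).astype(np.float32));print(s,v,r,np.round(cv2.boxPoints(r)).tolist())
print(h[275:282,420:438:4].tolist())
o=np.hstack([cv2.resize(f[225:285,185:245],None,fx=6,fy=6,interpolation=2),cv2.resize(f[245:305,400:460],None,fx=6,fy=6,interpolation=2)])
cv2.imwrite("pics/c1.png",o)
```

```text
40 120 ((522.1901245117188, 149.00115966796875), (44.19295883178711, 60.038272857666016), 70.24519348144531) [[486.0, 138.0], [543.0, 118.0], [558.0, 160.0], [501.0, 180.0]]
30 150 ((522.3538208007812, 149.5275421142578), (43.10075378417969, 59.67293167114258), 70.23114013671875) [[487.0, 139.0], [543.0, 119.0], [558.0, 160.0], [502.0, 180.0]]
25 170 ((521.8677368164062, 149.55560302734375), (42.475406646728516, 57.657222747802734), 70.24079895019531) [[488.0, 139.0], [542.0, 120.0], [556.0, 160.0], [502.0, 179.0]]
45 190 ((496.14190673828125, 137.95799255371094), (3.025853395462036, 13.185304641723633), 58.63725662231445) [[490.0, 140.0], [501.0, 133.0], [503.0, 136.0], [491.0, 143.0]]
[[[17, 183, 169], [16, 187, 168], [16, 184, 168], [16, 187, 168], [16, 187, 166]], [[17, 185, 168], [16, 185, 168], [16, 181, 169], [16, 185, 167], [16, 187, 169]], [[17, 183, 171], [17, 184, 168], [16, 186, 167], [16, 186, 169], [16, 188, 170]], [[16, 185, 175], [16, 188, 174], [17, 186, 174], [16, 188, 175], [16, 191, 168]], [[16, 187, 164], [15, 187, 165], [14, 194, 164], [13, 197, 162], [10, 197, 101]], [[0, 51, 20], [162, 55, 23], [170, 36, 21], [40, 38, 20], [0, 23, 22]], [[11, 125, 51], [13, 125, 53], [12, 132, 54], [10, 141, 49], [15, 85, 99]]]
```

View pics/c1.png

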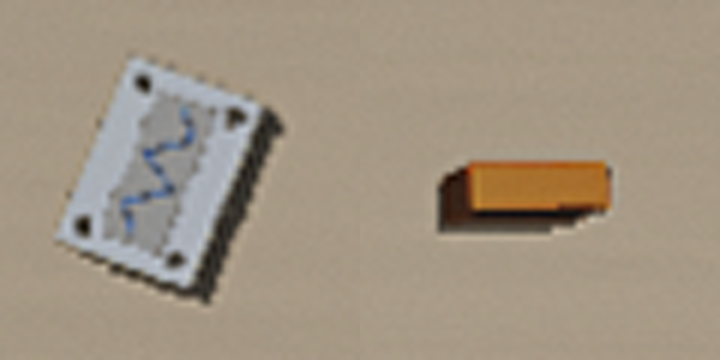

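Emit:
{"op": "apply_moves", "data": {"steps": [[3.7, 4.6, 0, 0.161, 1], [3.7, 4.6, 0, 0.161, 1], [3.7, 4.6, 0, 0.161, 1], [3.7, 4.6, 0, 0.161, 1], [3.7, 4.6, 0, 0.161, 1], [3.7, 4.6, 0, 0.161, 1], [3.7, 4.6, 0, 0.161, 1], [3.7, 4.6, 0, 0.161, 1], [1.15, 4.6, 0, 0.161, 1], [1.15, 4.6, 0, 0.161, 1], [1.15, 4.6, 0, 0.161, 1], [1.15, 4.6, 0, 0.161, 1], [1.15, 4.6, 0, 0.161, 1], [1.15, 4.6, 0, 0.161, 1], [1.15, 4.6, 0, 0.161, 1], [1.15, 4.6, 0, 0.161, 1], [0, 0, 0, 0, 1], [0, 0, 0, 0, 1]]}}

```text
t: 2.4
eef_pos: [520.9, 150.7, 231.0]
orientation: [0.817, 0.576, -0.0, -0.0]
ft_force: [0.2, -0.0, -0.3]
gripper_width: 1.002
```

```bash
cat >> h.py <<'E'
def rect(i,m,z,roi=(0,0,640,480)):
    x0,y0,x1,y1=roi;M=np.zeros_like(m);M[y0:y1,x0:x1]=m[y0:y1,x0:x1]
    M=cv2.morphologyEx(M,cv2.MORPH_OPEN,np.ones((3,3)))
    c=max(cv2.findContours(M,0,2)[0],key=cv2.contourArea).reshape(-1,2)
    r=cv2.minAreaRect(onz(i,c,z).astype(np.float32));return np.round(r[0],1),np.round(r[1],1),round(r[2],1),cv2.boundingRect(c)
def white(f,s=40,v=120): return cv2.inRange(cv2.cvtColor(f,cv2.COLOR_BGR2HSV),(0,0,v),(180,s,255))
E
python3 - <<'E'
from h import *
i=ctrl.camera_info("wrist");f=ctrl.grab_frame("wrist");cv2.imwrite("pics/w1.png",f)
for s,v in((40,120),(30,150)): print(rect(i,white(f,s,v),30))
print(onz(ctrl.camera_info("top"),[[222,192],[204,240],[418,193],[370,195]],0))
E
```

```text
(array([441.1, 393. ]), array([177.2, 120.7]), 83.7, (431, 0, 199, 134))
(array([440. , 393.4]), array([172.4, 120.2]), 84.8, (435, 0, 194, 133))
[[ 642.58577369  141.70315799]
 [ 550.2944887   170.80448914]
 [ 644.2678737  -226.73439398]
 [ 639.61452045 -137.46239522]]
```

View pics/w1.png

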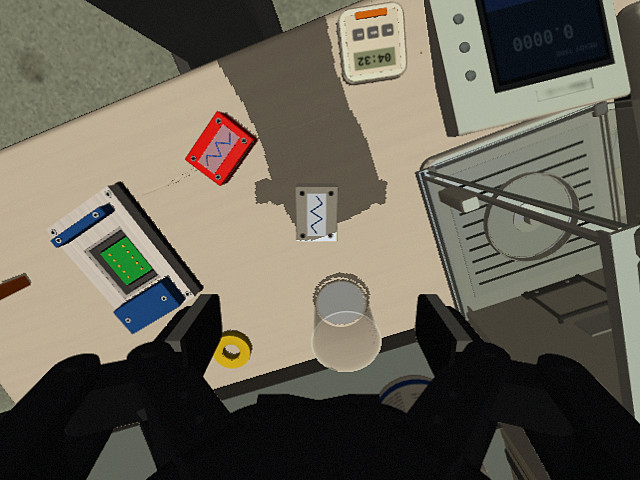

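The wrist view shows the cartridge at about (317,214), squared up between the jaws and partly in the arm's shadow. The beaker is at (341,300), just beyond it.

Run:
```python
from h import *
i=ctrl.camera_info("wrist")
print(onz(i,[[297,187],[336,187],[338,241],[296,241],[317,214]],30)); print(onz(i,[[420,172],[465,300]],0))
print(proj(i,[522,149.3,30]))
```

```text
[[487.99675461 139.3006565 ]
 [501.62439053 177.35059558]
 [557.70805349 160.52175088]
 [542.32445685 117.57869149]
 [521.8580594  149.16214963]]
[[521.6624246  271.03512048]
 [693.43116831 283.97470623]]
[[317.16756011 214.08052382]]
```

Emit:
{"op": "apply_moves", "data": {"steps": [[0.11, -0.15, -4, 0, 1], [0, 0, -4, 0, 1], [0, 0, -4, 0, 1], [0, 0, -4, 0, 1], [0, 0, -3, 0, 1], [0, 0, -2, 0, 1], [0, 0, -1.3, 0, 1], [0, 0, 0, 0, 1], [0, 0, 0, 0, 0], [0, 0, 0, 0, 0], [0, 0, 0, 0, 0], [0, 0, 0, 0, 0], [0, 0, 0, 0, 0], [0, 0, 0, 0, 0], [0, 0, 0, 0, 0], [0, 0, 0, 0, 0]], "force": 40}}

```text
t: 4.45
eef_pos: [523.1, 149.5, 9.4]
orientation: [0.817, 0.577, 0.001, 0.0]
ft_force: [-1.0, -0.9, 6.3]
gripper_width: 0.504
```

Emit:
{"op": "apply_moves", "data": {"steps": [[0, 0, 1, 0, 0], [0, 0, 2, 0, 0], [0, 0, 4, 0, 0], [0, 0, 4, 0, 0], [0, 0, 0, 0, 0], [0, 0, 0, 0, 0]]}}

```text
t: 5.2
eef_pos: [521.9, 149.5, 117.8]
orientation: [0.817, 0.577, -0.0, -0.0]
ft_force: [0.6, -1.0, -1.2]
gripper_width: 0.506
```

Run:
```python
from h import *
o=ctrl.get_obs();print(o["eef_pos"],o["orientation"],o["ft_force"],o["gripper_width"])
f=ctrl.grab_frame("wrist");g=ctrl.grab_frame("side")
cv2.imwrite("pics/w2.png",np.hstack([cv2.resize(f[120:440,160:480],(400,400)),cv2.resize(g[100:260,230:390],(400,400))]))
```

```text
[521.90836289 149.45648672 117.79772104] [ 8.17050155e-01  5.76566501e-01 -2.46981737e-04 -2.31983311e-04] [ 0.61471577 -1.00360253 -1.19182197] 0.5062885178729304
```

View pics/w2.png

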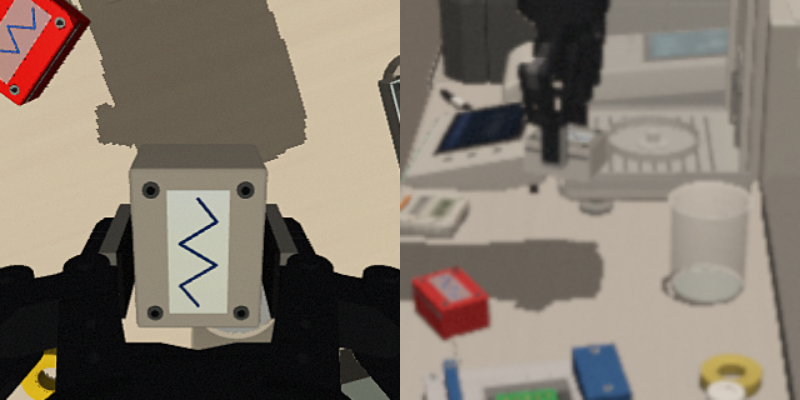

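The cartridge is held level between the pads, and the beaker and red look-alike haven't moved. Next I carry it over the nest.

Emit:
{"op": "apply_moves", "data": {"steps": [[-0.33, -3.75, 0.6, 0.092, 0], [-0.33, -3.75, 0.6, 0.092, 0], [-0.33, -3.75, 0.6, 0.092, 0], [-0.33, -3.75, 0.6, 0.092, 0], [-0.33, -3.75, 0.6, 0.092, 0], [-0.33, -3.75, 0.6, 0.092, 0], [0, 0, 0, 0, 0], [0, 0, 0, 0, 0]]}}

```text
t: 6.3
eef_pos: [502.0, -75.1, 153.3]
orientation: [0.63, 0.777, -0.0, -0.001]
ft_force: [0.2, 0.1, -0.8]
gripper_width: 0.504
```

Run:
```python
from h import *
o=ctrl.get_obs();q=o["orientation"];print(o["eef_pos"],2*np.degrees(np.arctan2(q[1],q[0])),o["gripper_width"])
i=ctrl.camera_info("wrist");f=ctrl.grab_frame("wrist");cv2.imwrite("pics/w3.png",f)
h=cv2.cvtColor(f,cv2.COLOR_BGR2HSV);b=cv2.inRange(h,(100,90,40),(125,255,255))
n,l,st,ce=cv2.connectedComponentsWithStats(b)
for k in range(1,n):
    if st[k][4]>300:
        m=(l==k).astype(np.uint8)*255;print(st[k],rect(i,m,44))
```

```text
[501.95011644 -75.05030231 153.33588098] 101.96943106322676 0.5044895525957368
[ 268  158   93   15 1032] (array([448.3, -88.3]), array([ 8. , 49.1]), 11.9, (281, 160, 67, 12))
[303 278  31  88 330] (array([583.6, -45.2]), array([2. , 1.7]), 12.5, (330, 331, 3, 3))
```

View pics/w3.png

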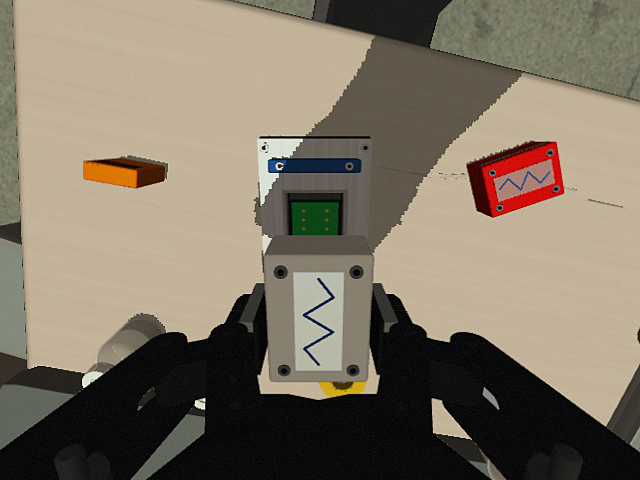

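Run:
```python
from h import *
i=ctrl.camera_info("wrist")
f=cv2.imread("pics/w3.png")
a=np.radians(102.0-90);R=np.array([[np.cos(a),np.sin(a)],[-np.sin(a),np.cos(a)]])
T=np.array([502.,-75.1])
p=lambda n,uv,z:print(n,np.round((onz(i,uv,z)-T)@R.T,1).tolist())
p("fence corners",[[268,159],[361,158],[361,172],[268,173]],44)
p("deck",[[258,137],[371,137]],26)
p("holes",[[280.5,272],[356,272],[284.5,371],[355,370]],174)
p("cart top",[[269,249],[373,249],[268,380],[371,380]],174)
p("pocket far mouth",[[288,193],[343,193]],26); p("green",[[291,201],[341,201]],18)
```

```text
fence corners [[-59.9, -35.7], [-60.6, 33.3], [-50.3, 33.7], [-49.6, -36.1]]
deck [[-75.7, -45.4], [-75.7, 42.9]]
holes [[-22.7, -13.7], [-22.7, 16.3], [23.8, -13.5], [23.3, 17.3]]
cart top [[-32.3, -17.9], [-32.3, 22.6], [28.5, -20.9], [28.6, 24.6]]
pocket far mouth [[-31.8, -23.1], [-31.8, 21.9]]
green [[-23.8, -21.4], [-23.8, 21.0]]
```

Emit:
{"op": "apply_moves", "data": {"steps": [[0.02, -0.12, -3, 0, 0], [0, 0, -3, 0, 0], [0, 0, -3, 0, 0], [0, 0, -1.5, 0, 0], [0, 0, -0.5, 0, 0], [0, 0, -0.3, 0, 0], [0, 0, -0.3, 0, 0], [0, 0, -0.2, 0, 0], [0, 0, 0, 0, 0]]}}

```text
t: 7.48
eef_pos: [502.7, -76.8, 36.4]
orientation: [0.629, 0.777, 0.0, 0.0]
ft_force: [-0.2, 0.7, -1.1]
gripper_width: 0.503
```

Emit:
{"op": "apply_moves", "data": {"steps": [[0, 0, -0.2, 0, 0], [0, 0, -0.2, 0, 0], [0, 0, -0.2, 0, 0], [0, 0, -0.1, 0, 0], [0, 0, 0, 0, 0], [0, 0, 0, 0, 0]]}}

```text
t: 8.22
eef_pos: [502.7, -76.8, 29.4]
orientation: [0.629, 0.777, 0.0, 0.0]
ft_force: [0.3, -0.2, -0.8]
gripper_width: 0.502
```

Emit:
{"op": "apply_moves", "data": {"steps": [[0, 0, -0.1, 0, 0], [0, 0, -0.05, 0, 0], [0, 0, 0, 0, 0], [0, 0, 0, 0, 0]]}}

```text
t: 8.72
eef_pos: [502.7, -76.8, 27.8]
orientation: [0.629, 0.777, 0.0, -0.0]
ft_force: [0.7, -0.3, -1.2]
gripper_width: 0.505
```

Emit:
{"op": "apply_moves", "data": {"steps": [[0, 0, 0, 0, 0.55], [0, 0, 0, 0, 0.6], [0, 0, 0, 0, 0.7], [0, 0, 0, 0, 0.8], [0, 0, 0, 0, 0.8], [0, 0, 2, 0, 0.8], [0, 0, 3, 0, 0.8], [0, 0, 5, 0, 0.8], [0, 0, 5, 0, 0.8], [0, 0, 3, 0, 0.8], [0, 0, 0, 0, 0.8], [0, 0, 0, 0, 0.8]]}}

```text
t: 10.22
eef_pos: [502.4, -76.7, 206.9]
orientation: [0.629, 0.777, -0.0, -0.001]
ft_force: [0.9, -0.2, 0.6]
gripper_width: 0.804
```

Run:
```python
from h import *
o=ctrl.get_obs();print(o["eef_pos"],o["gripper_width"])
i=ctrl.camera_info("wrist");f=ctrl.grab_frame("wrist");g=ctrl.grab_frame("side")
cv2.imwrite("pics/w4.png",np.hstack([cv2.resize(f[60:380,160:480],(400,400)),cv2.resize(g[210:330,230:350],(400,400))]))
np.save("w4.npy",np.array(i["extrinsics"]))
h=cv2.cvtColor(f,cv2.COLOR_BGR2HSV);b=cv2.inRange(h,(100,90,40),(125,255,255))
n,l,st,ce=cv2.connectedComponentsWithStats(b)
for k in range(1,n):
    if st[k][4]>300: print(st[k],rect(i,(l==k).astype(np.uint8)*255,44))
print(rect(i,cv2.inRange(h,(5,120,60),(22,255,255)),48,(0,60,200,300)))
```

```text
[502.40732612 -76.67118124 206.89839588] 0.8038772790186584
[279 155  77  12 738] (array([447.7, -88.5]), array([ 9.3, 49.4]), 13.6, (289, 155, 56, 12))
[ 282  259   70   31 2057] (array([555.7, -65.4]), array([32.2, 68.5]), 12.0, (282, 259, 70, 31))
(array([ 482.2, -228.3]), array([19.7, 53. ]), 1.7, (126, 155, 61, 25))
```

View pics/w4.png

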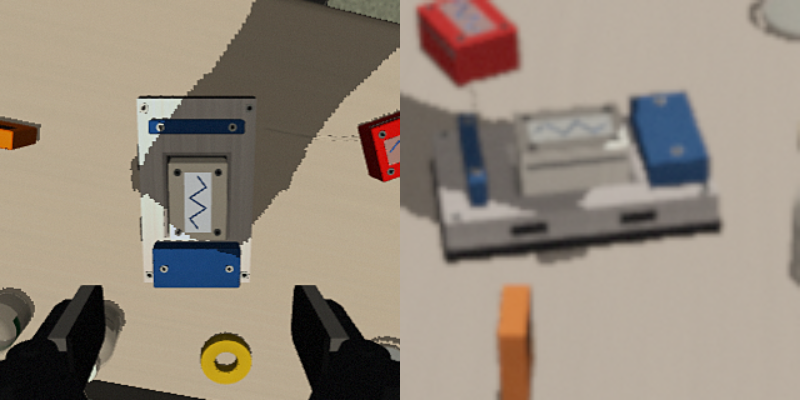

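The cartridge is seated window up in the pocket, with the wide gap on the near (thin fence) side. Now I go over the spacer.

Emit:
{"op": "apply_moves", "data": {"steps": [[-0.17, -1.56, 0, -0.1745, 0.6], [-0.17, -1.56, 0, -0.1745, 0.6], [-0.17, -1.56, 0, -0.1745, 0.6], [-0.17, -1.56, 0, -0.1745, 0.6], [-0.17, -1.56, 0, -0.1745, 0.6], [-0.17, -1.56, 0, -0.1745, 0.6], [-0.17, -1.56, 0, -0.1745, 0.6], [-0.17, -1.56, 0, -0.1745, 0.6], [-0.17, -1.56, 0, -0.1745, 0.6], [-0.17, -1.56, 0, -0.1745, 0.6], [0, 0, 0, 0, 0.6], [0, 0, 0, 0, 0.6]]}}

```text
t: 11.82
eef_pos: [485.4, -232.1, 207.2]
orientation: [1.0, 0.02, -0.0, -0.0]
ft_force: [0.3, -1.2, 0.5]
gripper_width: 0.6
```

Run:
```python
from h import *
o=ctrl.get_obs();q=o["orientation"];print(o["eef_pos"],2*np.degrees(np.arctan2(q[1],q[0])),o["gripper_width"])
i=ctrl.camera_info("wrist");f=ctrl.grab_frame("wrist")
h=cv2.cvtColor(f,cv2.COLOR_BGR2HSV);m=cv2.inRange(h,(5,100,40),(22,255,255))
r=rect(i,m,48);print(r);x,y,w,hh=r[3];x-=12;y-=12
cv2.imwrite("pics/w5.png",cv2.resize(f[y:y+hh+24,x:x+w+24],None,fx=5,fy=5,interpolation=0));print(x,y)
j=dict(i);j["extrinsics"]=np.load("w4.npy")
p=onz(j,[[160+.8*a,60+.8*b] for a,b in((177,171),(218,171),(179,232),(216,232))],48);print(p,p.mean(0))
```

```text
[ 485.44682575 -232.11451781  207.20123895] 2.2822642145224186 0.5999472409582568
(array([ 485.7, -231.5]), array([14.1, 46.2]), 2.0, (312, 197, 16, 49))
300 185
[[482.17290328 -95.25989179]
 [475.91724895 -65.85022942]
 [527.89264523 -84.63195818]
 [522.00845674 -56.93221302]] [501.99781355 -75.6685731 ]
```

View pics/w5.png

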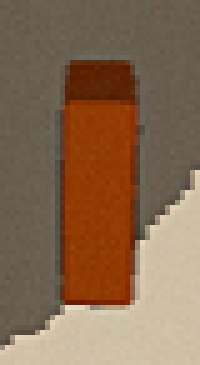

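The spacer's top face spans pixels (313,205) to (326.5,245.5). The dark band above it is its end face.

Run:
```python
from h import *
i=ctrl.camera_info("wrist")
p=onz(i,[[313,205],[326.7,205],[326.7,245.7],[313,245.7]],48);print(p,p.mean(0),np.linalg.norm(p[0]-p[3]),np.linalg.norm(p[0]-p[1]))
```

```text
[[ 479.21704268 -216.13914514]
 [ 491.87236123 -215.64142667]
 [ 493.70562205 -255.06904153]
 [ 480.59079695 -255.58589326]] [ 486.34645573 -235.60887665] 39.4706617368627 12.66510210333174
```

Emit:
{"op": "apply_moves", "data": {"steps": [[0.06, -0.34, -4, 0, 0.6], [0, 0, -4, 0, 0.6], [0, 0, -4, 0, 0.6], [0, 0, -3, 0, 0.6], [0, 0, -2, 0, 0.6], [0, 0, -1, 0, 0.6], [0, 0, 0, 0, 0.6], [0, 0, 0, 0, 0], [0, 0, 0, 0, 0], [0, 0, 0, 0, 0], [0, 0, 0, 0, 0], [0, 0, 0, 0, 0], [0, 0, 0, 0, 0], [0, 0, 0, 0, 0]], "force": 30}}

```text
t: 13.62
eef_pos: [486.9, -236.6, 28.9]
orientation: [1.0, 0.018, 0.001, 0.001]
ft_force: [0.4, 0.1, 7.0]
gripper_width: 0.156
```

Emit:
{"op": "apply_moves", "data": {"steps": [[0, 0, 1, 0, 0], [0, 0, 3, 0, 0], [0, 0, 4, 0, 0], [-0.46, 3.02, 0.8, 0.035, 0], [-0.46, 3.02, 0.8, 0.035, 0], [-0.46, 3.02, 0.8, 0.035, 0], [-0.46, 3.02, 0.8, 0.035, 0], [-0.46, 3.02, 0.8, 0.035, 0], [0, 0, 0, 0, 0], [0, 0, 0, 0, 0]]}}

```text
t: 14.88
eef_pos: [463.4, -85.5, 148.0]
orientation: [0.994, 0.105, 0.0, 0.0]
ft_force: [-0.2, 0.6, -0.6]
gripper_width: 0.154
```

Run:
```python
from h import *
o=ctrl.get_obs();q=o["orientation"];print(o["eef_pos"],2*np.degrees(np.arctan2(q[1],q[0])),o["gripper_width"],o["ft_force"])
i=ctrl.camera_info("wrist");f=ctrl.grab_frame("wrist");cv2.imwrite("pics/w6.png",f)
h=cv2.cvtColor(f,cv2.COLOR_BGR2HSV);b=cv2.inRange(h,(100,90,40),(125,255,255))
n,l,st,ce=cv2.connectedComponentsWithStats(b)
for k in range(1,n):
    if st[k][4]>300: print(st[k],rect(i,(l==k).astype(np.uint8)*255,44))
```

```text
[463.375029   -85.48770575 147.98072328] 12.080731047497592 0.15429108370822606 [-0.17257842  0.63842812 -0.56248817]
[293 192  14  88 876] (array([448.8, -87.8]), array([ 9.4, 48.7]), 10.9, (294, 207, 13, 61))
[ 415  194   53   86 3599] (array([555.4, -65.3]), array([33.7, 68.9]), 12.0, (416, 194, 51, 86))
```

View pics/w6.png

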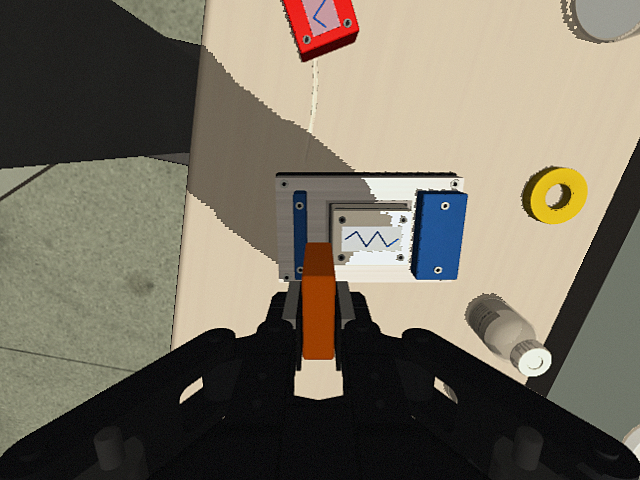

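Run:
```python
from h import *
i=ctrl.camera_info("wrist");f=cv2.imread("pics/w6.png")
print(f[236:366:4,320].tolist())
a=np.radians(12.1);R=np.array([[np.cos(a),np.sin(a)],[-np.sin(a),np.cos(a)]]);N=np.array([502.1,-76.2])
for n,uv,z in(("top far",[[303,359],[335,359]],168),("row275",[[304,275],[335,275]],168),("bottom",[[305.5,243],[334.5,243]],120),("fence in",[[307,192],[307,278]],44),("cart",[[330,207],[409,207],[330,265]],48),("tcp",None,0)):
    P=np.array([[463.4,-85.5]]) if uv is None else onz(i,uv,z); print(n,np.round((P-N)@R.T,1).tolist())
```

```text
[[100, 107, 115], [101, 108, 114], [0, 34, 98], [2, 36, 96], [11, 39, 101], [10, 41, 100], [3, 38, 98], [5, 41, 99], [4, 39, 98], [0, 36, 98], [3, 56, 136], [5, 62, 154], [1, 62, 152], [13, 68, 156], [4, 64, 154], [0, 59, 152], [5, 62, 154], [2, 63, 155], [0, 60, 152], [0, 63, 152], [0, 58, 150], [0, 56, 148], [0, 60, 153], [1, 62, 155], [0, 62, 152], [0, 60, 150], [1, 62, 153], [0, 62, 151], [15, 67, 155], [0, 62, 150], [0, 59, 150], [199, 222, 231], [177, 203, 219]]
top far [[-47.2, -18.7], [-33.4, -18.7]]
row275 [[-46.3, 20.5], [-33.9, 20.5]]
bottom [[-47.5, 19.0], [-31.8, 19.0]]
fence in [[-48.9, 35.3], [-49.7, -34.0]]
cart [[-31.8, 24.7], [26.9, 24.6], [-31.4, -21.3]]
tcp [[-39.8, -1.0]]
```

Emit:
{"op": "apply_moves", "data": {"steps": [[0, 0, -3, 0, 0], [0, 0, -2, 0, 0], [0, 0, -1, 0, 0], [0, 0, -1, 0, 0], [0, 0, -0.8, 0, 0], [0, 0, -0.5, 0, 0], [0, 0, -0.4, 0, 0], [0, 0, 0, 0, 0], [0, 0, 0, 0, 0]]}}

```text
t: 16.05
eef_pos: [463.5, -85.2, 61.1]
orientation: [0.994, 0.105, 0.0, 0.0]
ft_force: [0.1, 0.1, 0.1]
gripper_width: 0.157
```

Emit:
{"op": "apply_moves", "data": {"steps": [[0, 0, -0.2, 0, 0], [0, 0, -0.2, 0, 0], [0, 0, -0.1, 0, 0], [0, 0, -0.1, 0, 0], [0, 0, 0, 0, 0], [0, 0, 0, 0, 0]]}}

```text
t: 16.8
eef_pos: [463.3, -85.2, 54.9]
orientation: [0.994, 0.105, 0.0, 0.0]
ft_force: [-0.6, 0.3, 0.5]
gripper_width: 0.154
```

Emit:
{"op": "apply_moves", "data": {"steps": [[0, 0, -0.05, 0, 0], [0, 0, -0.05, 0, 0], [0, 0, 0, 0, 0], [0, 0, 0, 0, 0]]}}

```text
t: 17.3
eef_pos: [463.4, -85.2, 54.8]
orientation: [0.994, 0.105, 0.0, 0.0]
ft_force: [-4.6, 3.1, 10.0]
gripper_width: 0.157
```

Emit:
{"op": "apply_moves", "data": {"steps": [[0, 0, 0.05, 0, 0], [0, 0, 0.03, 0, 0], [0, 0, 0, 0, 0.2], [0, 0, 0, 0, 0.25], [0, 0, 0, 0, 0.35], [0, 0, 0, 0, 0.45], [0, 0, 0, 0, 0.45], [0, 0, 1, 0, 0.45], [0, 0, 2, 0, 0.45], [0, 0, 4, 0, 0.45], [0, 0, 4, 0, 0.45], [0, 0, 0, 0, 0.45], [0, 0, 0, 0, 0.45]]}}

```text
t: 18.92
eef_pos: [463.3, -85.2, 164.6]
orientation: [0.994, 0.105, 0.0, 0.0]
ft_force: [-0.2, 0.3, -1.1]
gripper_width: 0.451
```

Run:
```python
from h import *
f=ctrl.grab_frame("wrist");g=ctrl.grab_frame("side");i=ctrl.camera_info("wrist")
cv2.imwrite("pics/w7.png",np.hstack([cv2.resize(f[160:400,230:470],(400,400)),cv2.resize(g[220:310,230:320],(400,400))]))
a=np.radians(12.1);R=np.array([[np.cos(a),np.sin(a)],[-np.sin(a),np.cos(a)]]);N=np.array([502.1,-76.2])
h=cv2.cvtColor(f,cv2.COLOR_BGR2HSV)
m=cv2.inRange(h,(5,120,40),(22,255,255))[200:400,270:370];m2=np.zeros((480,640),np.uint8);m2[200:400,270:370]=m
c=max(cv2.findContours(m2,0,2)[0],key=cv2.contourArea).reshape(-1,2);print(cv2.boundingRect(c))
r=cv2.minAreaRect(onz(i,c,74).astype(np.float32));print(r,R@(np.array(r[0])-N))
print(f[200:330:4,318].tolist())
```

```text
(309, 205, 19, 63)
((460.7178955078125, -79.37272644042969), (13.432441711425781, 47.217063903808594), 11.62541389465332) [-41.12779043   5.57221855]
[[98, 106, 111], [79, 92, 107], [2, 37, 95], [6, 39, 94], [6, 38, 96], [0, 57, 146], [4, 62, 150], [0, 57, 147], [10, 61, 150], [4, 60, 149], [4, 62, 150], [6, 60, 147], [6, 60, 147], [0, 57, 146], [4, 61, 147], [0, 58, 146], [1, 60, 147], [179, 186, 184], [214, 227, 232], [168, 196, 211], [171, 196, 212], [165, 193, 208], [170, 195, 212], [168, 192, 209], [168, 196, 211], [170, 196, 211], [168, 194, 208], [168, 195, 210], [166, 194, 210], [167, 193, 208], [169, 197, 211], [170, 197, 213], [170, 197, 213]]
```

View pics/w7.png

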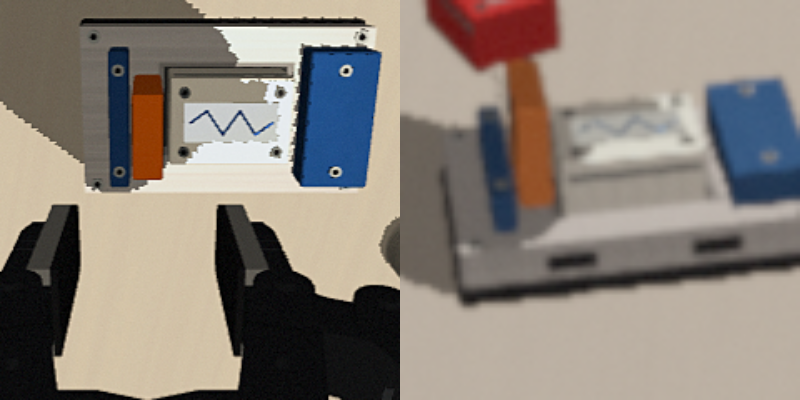

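The spacer stands upright in the wide gap, clear of both sides. I shut the fingers, turn them across, and press over the cartridge's centre.

Emit:
{"op": "apply_moves", "data": {"steps": [[0.43, 0.1, 0, 0.1745, 0], [0.43, 0.1, 0, 0.1745, 0], [0.43, 0.1, 0, 0.1745, 0], [0.43, 0.1, 0, 0.1745, 0], [0.43, 0.1, 0, 0.1745, 0], [0.43, 0.1, 0, 0.1745, 0], [0.43, 0.1, 0, 0.1745, 0], [0.43, 0.1, 0, 0.1745, 0], [0.43, 0.1, 0, 0.1745, 0], [0, 0, -3, 0, 0], [0, 0, -3, 0, 0], [0, 0, -3, 0, 0], [0, 0, -1, 0, 0], [0, 0, -0.7, 0, 0], [0, 0, 0, 0, 0], [0, 0, 0, 0, 0]]}}

```text
t: 21.02
eef_pos: [502.6, -76.4, 58.6]
orientation: [0.629, 0.778, 0.0, 0.001]
ft_force: [-0.5, 0.1, 0.3]
gripper_width: 0.001
```

Run:
```python
from h import *
o=ctrl.get_obs();q=o["orientation"];print(o["eef_pos"],2*np.degrees(np.arctan2(q[1],q[0])),o["gripper_width"],o["ft_force"])
g=ctrl.grab_frame("side");f=ctrl.grab_frame("wrist");cv2.imwrite("pics/w8.png",np.hstack([cv2.resize(f[140:460,160:480],(400,400)),cv2.resize(g[200:310,220:330],(400,400),interpolation=2)]))
```

```text
[502.58297952 -76.42256596  58.60451777] 102.07396983176821 0.0011001260838421868 [-0.52657154  0.07912935  0.31669436]
```

View pics/w8.png

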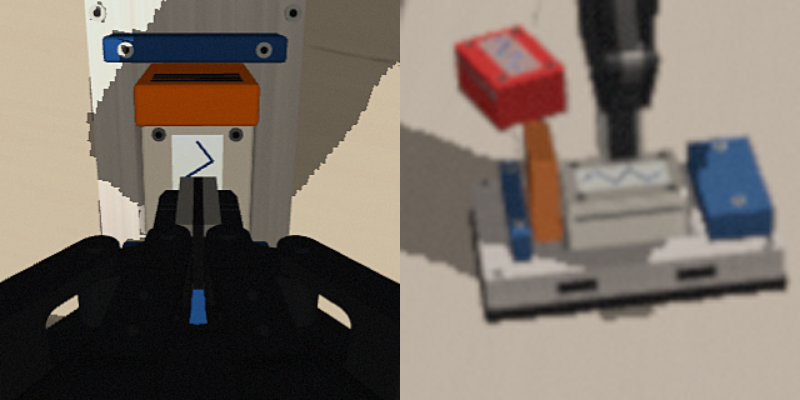

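Emit:
{"op": "apply_moves", "data": {"steps": [[0, 0, -0.4, 0, 0], [0, 0, -0.3, 0, 0], [0, 0, -0.2, 0, 0], [0, 0, -0.1, 0, 0], [0, 0, -0.1, 0, 0], [0, 0, 0, 0, 0], [0, 0, 0, 0, 0]]}}

```text
t: 22.0
eef_pos: [501.9, -76.1, 46.7]
orientation: [0.629, 0.778, -0.0, -0.0]
ft_force: [-2.2, 1.8, 3.1]
gripper_width: 0.002
```

Emit:
{"op": "apply_moves", "data": {"steps": [[0, 0, -0.1, 0, 0], [0, 0, -0.1, 0, 0], [0, 0, 0, 0, 0], [0, 0, 0, 0, 0]]}}

```text
t: 22.5
eef_pos: [502.0, -76.2, 44.8]
orientation: [0.629, 0.778, 0.0, 0.0]
ft_force: [-2.8, 1.2, 5.3]
gripper_width: 0.001
```

Emit:
{"op": "apply_moves", "data": {"steps": [[0, 0, -0.1, 0, 0], [0, 0, 0, 0, 0], [0, 0, 0, 0, 0]]}}

```text
t: 22.88
eef_pos: [502.0, -76.2, 44.1]
orientation: [0.629, 0.778, 0.0, 0.0]
ft_force: [-3.6, 1.7, 8.1]
gripper_width: 0.004
```

Emit:
{"op": "apply_moves", "data": {"steps": [[0, 0, -0.05, 0, 0], [0, 0, -0.05, 0, 0], [0, 0, 0, 0, 0], [0, 0, 0, 0, 0]]}}

```text
t: 23.38
eef_pos: [502.0, -76.2, 44.0]
orientation: [0.629, 0.778, -0.0, 0.0]
ft_force: [-8.1, 2.5, 16.8]
gripper_width: 0.003
```

Run:
```python
from h import *
g=ctrl.grab_frame("side");f=ctrl.grab_frame("wrist");cv2.imwrite("pics/w9.png",np.hstack([cv2.resize(f[140:460,160:480],(400,400)),cv2.resize(g[200:340,220:390],(486,400),interpolation=2)])[:,:800])
o=ctrl.get_obs();print(o["eef_pos"],o["ft_force"],o["moment"])
```

```text
[502.03435773 -76.22025705  44.00534125] [-8.05282216  2.19922189 17.09231987] [0.64813986 1.88103804 0.03154902]
```

View pics/w9.png

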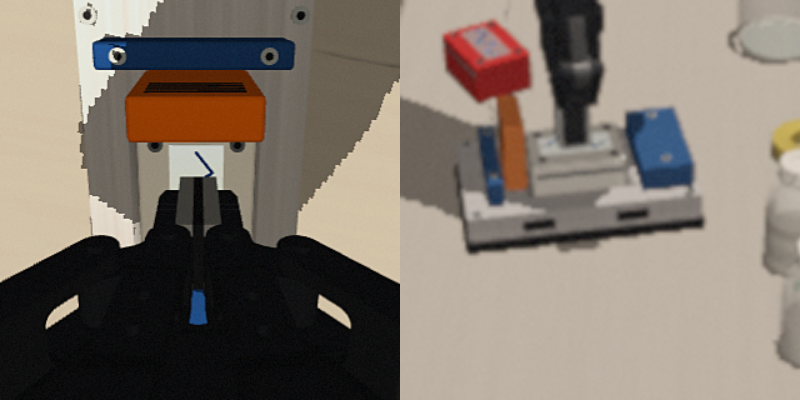

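The cartridge is level and flush with the fences, the spacer is upright, and the fingers are holding the press. I'm handing in now.

```bash
python3 -c "
from workcell import ctrl
print(ctrl.close_job(),ctrl.get_obs()['t'])"
```

```text
the job is handed in; nothing more can be done
the job is handed in; nothing more can be done
```

The job is done and handed in at about 23.5 s of the 64 s allowed. `close_job` gives no verdict, so the result rests on my own last checks.

- **Cartridge:** it sits window up in the nest pocket.
- **Spacer:** it stands released and upright in the wide gap by the thin fence. My estimates put it about 40–41 mm from the nest's centre, where 40 is ideal.
- **Press:** the shut fingers are holding the cartridge down at 44.0 mm. The push is about 17 N, against the spring's 7.8 N. The force jumped from 8 to 17 N with almost no further travel, so the cartridge is on its hard ledges. The last picture shows it level and flush with the fences.
- **Other objects:** I touched none of the vials, beaker, tape roll or red look-alike. None looked moved in the pictures, though I did not re-measure them.

**Disagreements and side loads:**
- The wrist camera read 1–2 mm off the gripper's own position sideways. I judged centring by comparing objects within the same picture.
- There is a side force of about 8 N at the fingertip along the world's x axis during the press. The pocket walls hold the cartridge against it, and nothing shifted.

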